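Unscrew the reactor plug with the ratchet

ROBOT

A 6-joint arm with a two-finger parallel gripper is mounted at the origin on the work surface. World frame = base frame: x ahead of the robot, y to its left, z up, the work surface at z = 0. Lengths are in m, angles in rad, forces in N, time in s.
With the tool pointing down it reaches from about 0.3 to 0.875 m from the base axis. Payload 6.4 kg.
Tool frame: the origin (TCP) lies midway between the tips of the shut fingers; the grasp point (between the pads) lies 19 mm behind it; z points along the fingers, y is the direction in which the jaws open and shut (so a half turn about z gives the same grasp; the last joint's range is limited). The gripper opens to 85 mm and grips with 20 to 120 N. Pads are 22 mm wide; open, the fingers measure 114 mm over their backs; the gripper's body (76 mm by 85 mm) begins 54 mm behind the grasp point. The pads swing forward as they close: fully open they stand 13 mm farther back than shut.
Start: joints at [1.022, 0.181, 1.607, -0, 1.354, -0.206], TCP at [0.193, 0.542, 0.231] pointing down, gripper open.
Joint ranges: [-2.99, 2.99], [-0.89, 2.07], [0.3, 2.58], [-1.14, 4.28], [0, 2.63], [-3.12, 3.12]. Speed limits (rad/s): [2.57, 2.57, 3.01, 3.14, 3.14, 3.14].

INTERFACE

Orientations are given as a unit quaternion [w, x, y, z].
In Python, from bench import ctrl gives the robot as it stands. The module is installed in compiled form; this text tells all that it offers.
- The arm moves only by the tool arm_command, never from a script. Its argument "plan" is one flat list of numbers, 4 for each row, row after row: the shift along the tool's x, y, z in mm, then the turn about the tool's z in rad. A call has 1 to 20 rows; each row shifts and turns the commanded pose from where the row before left it, along the tool's axes as they then stand; what a row does not reach is not made up. A row lasts 1/10 s, in which the tool goes at most 50 mm and 8.59 degrees, less where a joint would pass 70% of its speed; a pose out of reach is approached as far as the arm can. A call is refused whole if a number of a shift passes 50 or a number of a turn 0.15, either way. A call with a gripper value outside its range is refused whole. "grip" is the opening, from 0 (shut) to 1 (fully open), set as the call begins (left out, the last holds). The fingers move at their own pace and stop on an object; the grip force is fixed at half the most. Time passes only in rows, so rows that do not move let the fingers close. It gives the time, the measured TCP pose, the force and the opening at its end, in the units of the state.
- ctrl.get_obs(): the state, without advancing time (a new reading comes with each control period).
- ctrl.camera(name): name is "side" or "top"; returns a dict with "color" (384x512x3 uint8, red, green, blue), "camera_matrix" (3x3 intrinsics, pixels), "k1" (the pictures are not rectified: a ray, as slopes to the right and down, at radius r is drawn at 1 + k1 r^2 times it, then the intrinsics apply), "eye" and "attitude" of the camera in the world. Camera axes: x right, y up, looking along -z (the intrinsics and any distortion apply to the point x, -y, -z); pixel columns grow to the right and rows downward; lengths in m; the calibration is good to about 2 mm. A picture is of the moment at which its call begins. There is no depth.
- ctrl.hand_in(): hands the job in, once; it reports no verdict.
The state is a dict: "time_s": time; "q": joint angles; "dq": joint speeds; "joint_efforts": joint torques, N m; "eef_pos": TCP position; "eef_rot": TCP orientation; "wrist_force": force on the tool from outside, world axes, zero at the start; "torque": the same for the moment, N m; "opening": opening from 0.0 (shut) to 1.0 (fully open).
Only numpy, scipy, OpenCV 4.12 (cv2) and the standard library are available. Lean on these libraries where they do the work, as an engineer would, in place of code of your own. Each camera call takes 0.05 s, during which the arm holds its last target. There are 200 camera calls.

TASK

Open up the small pressure vessel: first swing the stand's arm out of the way so that its column hangs over the middle of the open white beaker, as nearly as the arm allows, and leave it there. Then flip the ratchet's direction lever fully over to the loosening side and swing the handle to and fro until the hex plug has come round by a good quarter turn anticlockwise, but less than half a turn, never tightening it. Do not disturb the beaker or the other things on the bench.

Things in the scene. Friction and masses are not known exactly. Their poses are not given: they have to be found in the camera images.
- plug_axis (a point): On the vertical axis of the hex plug, on top of the ratchet's head (104 mm above the bench). The plug is a 30 mm brass hexagon, flush in the middle of the round ratchet head (104 mm across, 82 to 104 mm above the bench), on a squat round steel pressure vessel 140 mm across, bolted down on a 150 mm square foot.
- plug (a joint): Angle of the plug (rad): 0 tight, as at the start; grows as it is unscrewed (anticlockwise seen from above), falls when tightened. Stiff: about 0.5 N m. A white witness mark on the hexagon turns with it.
- handle_grip (a point): Middle of the black rubber grip of the ratchet's handle, 147 mm from the plug axis. The grip is a level bar 24 mm wide, 18 mm high (84 to 102 mm above the bench), 66 mm long (114 to 180 mm from the axis); the point's x axis points outward along the handle, z up. Room for fingers below the handle: at least 20 mm over the vial tops.
- handle (a joint): Angle of the ratchet's handle about the plug axis (rad), anticlockwise from above positive, stop posts at -0.55 and +0.55. Friction (0.35 N m) keeps it where left. Driving, handle and plug turn together; the other way the handle clicks back freely and the plug stays. 20 clicks to the turn: up to 0.35 rad at the start of each driving stroke is lost before the plug follows.
- lever_fin (a point): Gripping point of the upright fin at the end of the ratchet's direction lever, 14 mm below its top (142 mm above the bench). The fin is 16 mm long (point's x: outward along the lever), 10 mm thick (y), 45 mm from the lever's pivot, which is on top of the handle, 60 mm from the plug axis towards handle_grip. Below the fin lies the handle, its top 101 mm above the bench.
- lever (a joint): Angle of the direction lever against the handle (rad), anticlockwise from above positive, stops at -0.40 and +0.40; stays where left (0.1 N m, 2 N at the fin). 0 points straight out along the handle. At +0.40 the ratchet drives the plug anticlockwise and clicks freely clockwise; at -0.40 the reverse; midway it drives nothing. It starts on the clockwise (tightening) side.
- swing_arm (a joint): Angle of the stand's swing arm about its upright rod (rad), growing anticlockwise seen from above, range -1.7 to 1.7; 0.25 N m of friction holds it wherever it is released. The rod is 12 mm thick, its top 280 mm above the bench.
- swing_post (a point): Middle of the free part of the upright round black grip post on the swing arm, 18 mm thick, free from 252 to 284 mm above the bench (this point at 271 mm), 130 mm from the rod's axis. Being round, it can turn between the fingers as the arm swings.
- outlet (a point): Lower tip of the white column held at the end of the swing arm, 210 mm from the rod's axis in the same direction as swing_post, 165 mm above the bench. The column is 25 mm thick and reaches 285 mm above the bench; the arm is a level bar 14 mm thick, 245 mm above the bench.
- stand: Stand with a flat grey foot, fixed to the bench; origin on the bench, on the axis of its upright rod, about which the arm swings.
- beaker: Open white beaker, mouth 90 mm across, 110 mm tall, standing on the bench; origin at the centre of its underside. It stands below the circle that the column's outlet travels on, to within about 20 mm.
- jar: Bystander, to be left where it is: squat amber screw-top jar, 72 mm across, 100 mm tall; origin at its underside.
- amber: Bystander, to be left where it is: tall amber bottle, 72 mm across, 150 mm tall; origin at its underside.
- reagent: Bystander, to be left where it is: clear jar with a screw cap, 56 mm across, 100 mm tall; origin at its underside.
- vial_a: Bystander, to be left where it is: clear capped vial, 28 mm across, 62 mm tall; origin at its underside.
- vial_b: Bystander, to be left where it is: amber capped vial, 28 mm across, 55 mm tall; origin at its underside.
- spanner: Bystander, to be left where it is: 150 mm open-ended spanner lying flat; origin at its underside, near its middle.
Not all that is in view belongs to the job. What is shaped like the beaker but black or yellow is not meant.

How it is judged:
By the outcome, as a careful person would: the job done as asked, in the order asked, and still so for the second after the job is handed in, with the robot touching nothing.
It also fails if it takes over 70 s, if anything falls off the work surface, if the arm or the gripper's body presses on something with over 40 N, if the wrist force passes 120 N, or if a joint passes its speed limit or range.

## Working session

There is one attempt and no reset: what is moved stays moved. The work goes in short steps, Python scripts to look and compute and a tool call to move; the robot and the scene stay as the last step left them, time stands still between calls to the robot, and variables do not carry over. Pictures are saved under pics/ and viewed, about 8 in all and at most 12, crops included, and the job is handed in when it is done.

Besides the shell and the picture viewer there is one more tool, called after "Emit:" as name(argument=value, ...) on one line, values as JSON. arm_command: Moves the arm, as the interface text tells. Its arguments: {"type":"object","properties":{"plan":{"type":"array","items":{"type":"number"}},"grip":{"type":"number"}},"required":["plan"]}

```bash
mkdir -p pics
cat > h.py <<'E'
import numpy as np, cv2
from bench import ctrl
from scipy.spatial.transform import Rotation as R
def att(c):
    a=np.array(c["attitude"],float)
    return a if a.shape==(3,3) else R.from_quat(a,scalar_first=True).as_matrix()
def ray(c,u,v):
    K=np.array(c["camera_matrix"]);d=np.array([(u-K[0,2])/K[0,0],(v-K[1,2])/K[1,1]]);s=d.copy()
    for _ in range(30): s=d/(1+c["k1"]*(s@s))
    return att(c)@np.array([s[0],-s[1],-1.])
def atz(c,u,v,z):
    r=ray(c,u,v);e=np.array(c["eye"]);return e+r*(z-e[2])/r[2]
def proj(c,p):
    K=np.array(c["camera_matrix"]);q=att(c).T@(np.array(p)-c["eye"]);s=np.array([q[0],-q[1]])/-q[2]
    s=s*(1+c["k1"]*(s@s));return K[0,0]*s[0]+K[0,2],K[1,1]*s[1]+K[1,2]
def snap(cam,name,crop=None,k=1.5):
    c=ctrl.camera(cam);im=c["color"][:,:,::-1]
    if crop: x0,y0,x1,y1=crop;im=im[y0:y1,x0:x1]
    cv2.imwrite(f"pics/{name}.png",cv2.resize(im,None,fx=k,fy=k,interpolation=cv2.INTER_CUBIC));return c
E
python3 - <<'E'
from h import *
for n in("top","side"):
    c=snap(n,n+"0");print(n,c["eye"],c["attitude"],c["camera_matrix"],c["k1"])
print(ctrl.get_obs())
E
```

```text
top [ 0.4720234  -0.0533172   1.22944226] [ 0.71244032  0.02404129 -0.01779203 -0.70109504] [[379.8660543    0.         260.37780857]
 [  0.         379.8660543  197.42162412]
 [  0.           0.           1.        ]] -0.11333170230854518
side [0.1908066  1.06027648 1.07988831] [-0.11865236 -0.05768924  0.44072694  0.88789263] [[476.6588545    0.         251.43114139]
 [  0.         476.6588545  192.75721221]
 [  0.           0.           1.        ]] -0.12302852973200933
{'time_s': 0.1, 'q': array([ 1.02169106e+00,  1.81473408e-01,  1.60791461e+00,  2.61484285e-05,
        1.35382075e+00, -2.06299896e-01]), 'dq': array([ 0.00020653, -0.00196645, -0.00290074, -0.00061993, -0.00054925,
       -0.00201809]), 'joint_efforts': array([ 9.41744147e-04, -4.45877302e+01, -3.52235484e+01, -2.47266389e-04,
        4.18127180e-03,  1.88877692e-06]), 'eef_pos': array([0.19298145, 0.54111253, 0.23046732]), 'eef_rot': array([-3.09865869e-04,  1.70567377e-01,  9.85345684e-01, -7.46393334e-04]), 'wrist_force': array([ 0.21683024, -0.60864575, -0.44657709]), 'torque': array([-0.02303375,  0.00061862,  0.02591782]), 'opening': 1.002923697723348}
```

View pics/top0.png

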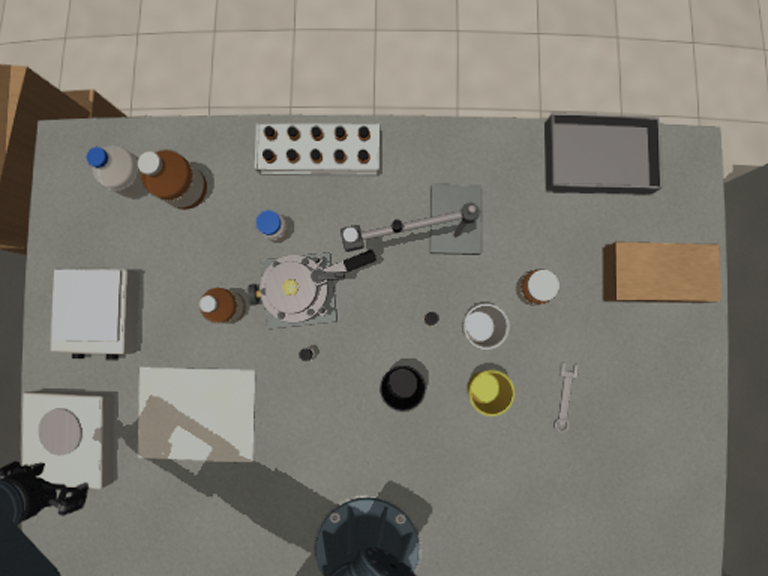

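View pics/side0.png

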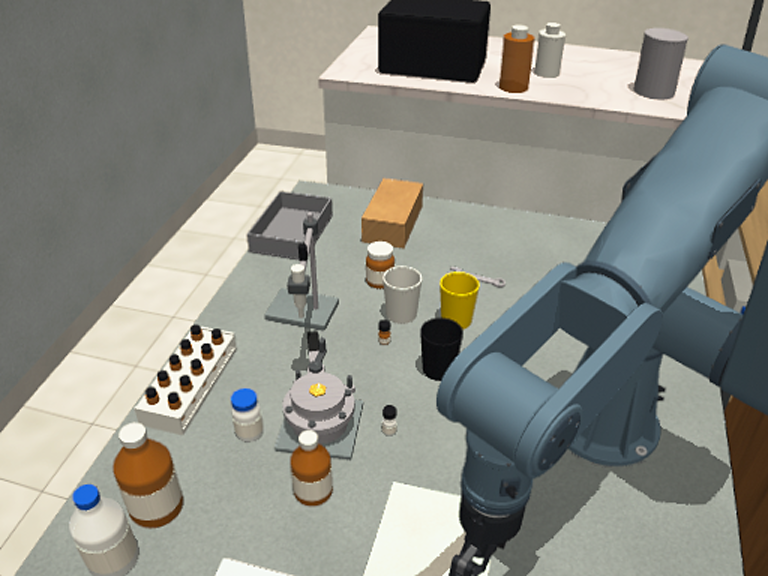

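Top view (×1.5 pixels): rod (471,212), grip post (397,226), column (350,237), plug (291,288), rubber grip (360,260). Three cups: white (486,326), black (403,387), yellow (491,392). The white open one is the beaker; the jar, also white-topped, is at (540,286). I'll confirm in an enlarged crop.

Run:
```python
from h import *
c=snap("top","topc",(160,120,352,264),4)
d=snap("side","sidec",(170,120,330,320),3)
for n,u,v,z in [("rod",471,212,.28),("post",397,226,.284),("col",350,237,.285),("beak",486.5,326,.11),("plug",291,288,.104),("grip",360,260,.102)]:
    print(n,atz(c,u/1.5,v/1.5,z).round(4))
```

```text
rod [ 0.6728 -0.1781  0.28  ]
post [ 0.646  -0.0534  0.284 ]
col [0.626 0.025 0.285]
beak [ 0.4824 -0.2324  0.11  ]
plug [0.5517 0.1556 0.104 ]
grip [0.6099 0.0193 0.102 ]
```

View pics/topc.png

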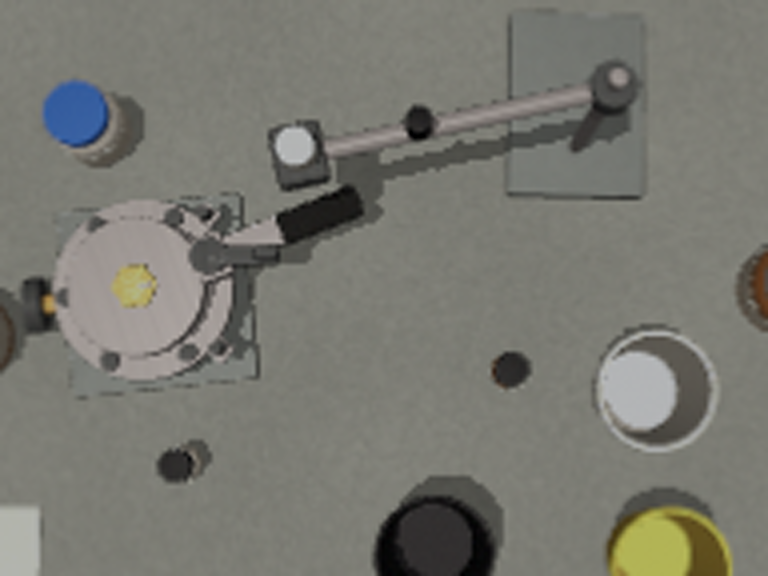

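The crop confirms it. The white-walled open cup, rim centre (657,391) in the crop, is the beaker; black (435,545) and yellow (670,555) are decoys. Next I refine the geometry.

```bash
cat >> h.py <<'E'
def tool(p,yaw=None):
    "shift in tool mm and turn for moving TCP to p, jaw axis y at yaw"
    o=ctrl.get_obs();M=R.from_quat(o["eef_rot"],scalar_first=True).as_matrix()
    y=np.arctan2(M[1,1],M[0,1]);s=(M.T@(np.array(p)-o["eef_pos"])*1000).round(1)
    t=None if yaw is None else -((yaw-y+np.pi/2)%np.pi-np.pi/2)
    return s,t,y
E
python3 - <<'E'
from h import *
c=ctrl.camera("top")
P={}
for n,u,v,z in [("rod",619,77,.28),("post",421,119,.284),("col",296,146,.285),("beak",657,391,.11),("plug",134,286,.104),("gripend",359,205,.095),("gripnear",281,225,.095),("gripmid",320,213,.102)]:
    P[n]=atz(c,160+u/4,120+v/4,z);print(n,P[n].round(4))
for a,b in [("rod","post"),("rod","col"),("rod","beak"),("plug","gripend"),("plug","gripnear"),("plug","gripmid")]:
    d=(P[b]-P[a])[:2];print(a,b,np.hypot(*d).round(4),np.arctan2(d[1],d[0]).round(4))
a=np.arctan2(*(P["col"]-P["rod"])[1::-1]);q=P["rod"][:2]+.13*np.array([np.cos(a),np.sin(a)])
print("post",q,tool([*q,.31],a-np.pi/2))
E
```

```text
rod [ 0.6782 -0.18    0.28  ]
post [ 0.6483 -0.0548  0.284 ]
col [0.6299 0.0234 0.285 ]
beak [ 0.4812 -0.2322  0.11  ]
plug [0.5532 0.1571 0.104 ]
gripend [ 0.6175 -0.0095  0.095 ]
gripnear [0.6015 0.0489 0.095 ]
gripmid [0.6101 0.0193 0.102 ]
rod post 0.1287 1.8051
rod col 0.2091 1.804
rod beak 0.2038 -2.8823
plug gripend 0.1786 -1.2026
plug gripnear 0.1185 -1.151
plug gripmid 0.1492 -1.1791
post [ 0.64813301 -0.05348553] (array([-628.4, -407.4,  -78.9]), np.float64(0.9947492580444146), np.float64(1.2279917874766753))
```

View pics/sidec.png

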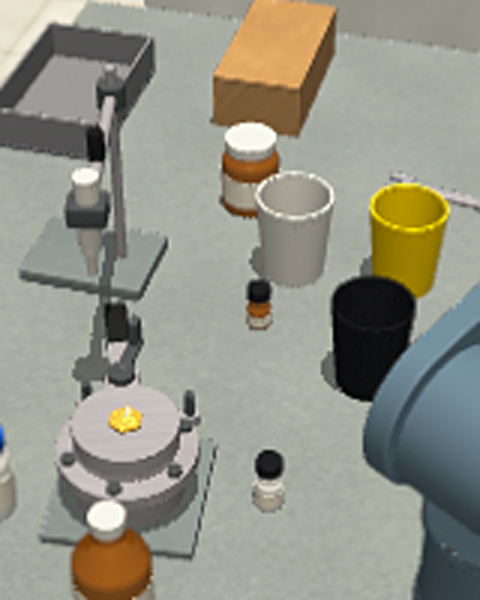

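Side view crop: the beaker (295,225), jar (250,170), stand, column (87,220) and plug (125,420) match the top view. Everything is consistent with the given sizes (129/130, 209/210, 149/147 mm). I move above the post.

Emit:
arm_command(plan=[-31.4,-20.4,-4,0,-31.4,-20.4,-4,0,-31.4,-20.4,-4,0,-31.4,-20.4,-4,0,-31.4,-20.4,-4,0,-31.4,-20.4,-4,0,-31.4,-20.4,-4,0,-31.4,-20.4,-4,0,-31.4,-20.4,-4,0,-31.4,-20.4,-4,0,-31.4,-20.4,-4,0,-31.4,-20.4,-4,0,-31.4,-20.4,-4,0,-31.4,-20.4,-4,0,-31.4,-20.4,-4,0,-31.4,-20.4,-4,0,-31.4,-20.4,-4,0,-31.4,-20.4,-4,0,-31.4,-20.4,-4,0,-31.4,-20.4,-4,0], grip=0.6)

```text
time_s: 2.25
eef_pos: [0.6483, -0.0551, 0.3112]
eef_rot: [-0.0, 0.171, 0.985, 0.0]
wrist_force: [-0.1, 0.2, 0.8]
opening: 0.602
```

Emit:
arm_command(plan=[0,0,0,0.142,0,0,0,0.142,0,0,0,0.142,0,0,0,0.142,0,0,0,0.142,0,0,0,0.142,0,0,0,0.142,0,0,0,0])

```text
time_s: 3.05
eef_pos: [0.6475, -0.0538, 0.311]
eef_rot: [-0.0, 0.62, 0.784, -0.0]
wrist_force: [0.1, 1.1, -0.1]
opening: 0.602
```

Run:
```python
from h import *
c=snap("top","a1",(200,100,360,220),5)
print(tool([.6481,-.0535,.255],1.804-np.pi/2)); print(ctrl.get_obs()["q"].round(2))
```

```text
(array([ 0.1,  0.6, 56.1]), np.float64(0.003848995781680964), np.float64(0.2370526689867845))
[-0.27  0.3   1.31  0.    1.54 -0.5 ]
```

Emit:
arm_command(plan=[0,0,14,0,0,0,14,0,0,0,14,0,0,0,14,0,0,0,0,0])

```text
time_s: 3.6
eef_pos: [0.646, -0.0534, 0.2514]
eef_rot: [-0.003, 0.62, 0.785, -0.001]
wrist_force: [-0.8, -0.6, -0.3]
opening: 0.6
```

Emit:
arm_command(plan=[0,0,0,0,0,0,0,0,0,0,0,0,0,0,0,0,0,0,0,0,0,0,0,0], grip=0.1)

```text
time_s: 4.2
eef_pos: [0.6482, -0.0539, 0.2564]
eef_rot: [0.001, 0.62, 0.785, 0.0]
wrist_force: [1.8, 0.2, 4.9]
opening: 0.187
```

Run:
```python
from h import *
c=snap("side","a2",(170,100,330,220),5)
print(tool([.6481,-.0535,.255],1.804-np.pi/2),ctrl.get_obs())
```

```text
(array([0.4, 0. , 1.4]), np.float64(0.0008958437359884996), np.float64(0.23409951694109193)) {'time_s': 4.25, 'q': array([-2.65099794e-01,  3.26213213e-01,  1.37795542e+00,  5.24835429e-05,
        1.43533445e+00, -4.99205457e-01]), 'dq': array([ 0.00208965,  0.00068171,  0.00115461,  0.00135781,  0.0014344 ,
       -0.00023648]), 'joint_efforts': array([-2.59158332e-01, -4.93960404e+01, -3.32034624e+01, -1.13725928e-01,
        1.72742084e-01,  3.05107806e-02]), 'eef_pos': array([ 0.6481756 , -0.05389167,  0.25643371]), 'eef_rot': array([9.50781669e-04, 6.19690595e-01, 7.84845510e-01, 4.33899204e-04]), 'wrist_force': array([0.69051251, 0.32489405, 5.71041863]), 'torque': array([ 0.04661677, -0.02957703,  0.03164079]), 'opening': 0.19056381359788652}
```

View pics/a2.png

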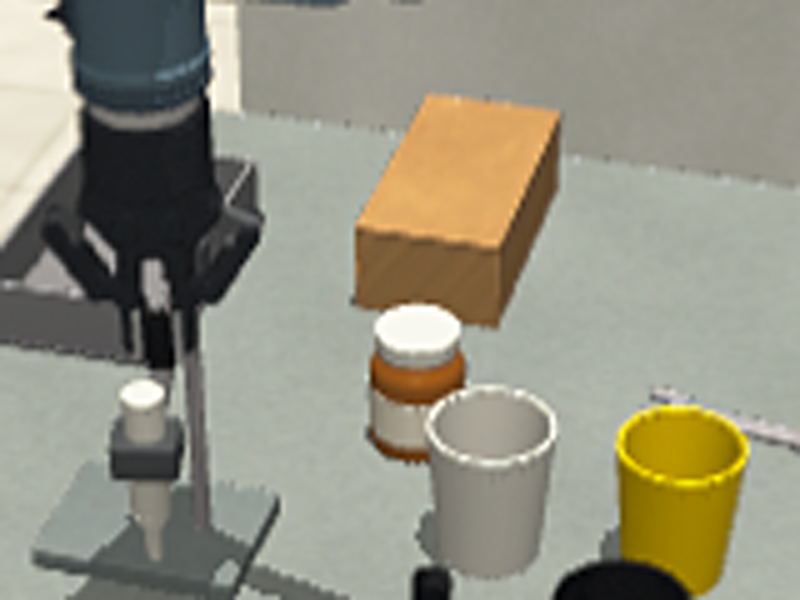

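Gripped: opening 0.19 × 85 ≈ 16 mm, with the fingers on the post at (150,340) in the crop. Swinging 1.4 rad first, co-rotating.

Emit:
arm_command(plan=[-0.32,-9.09,-1,-0.07,-0.32,-9.09,0,-0.07,-0.32,-9.09,0,-0.07,-0.32,-9.09,0,-0.07,-0.32,-9.09,0,-0.07,-0.32,-9.09,0,-0.07,-0.32,-9.09,0,-0.07,-0.32,-9.09,0,-0.07,-0.32,-9.09,0,-0.07,-0.32,-9.09,0,-0.07,-0.32,-9.09,0,-0.07,-0.32,-9.09,0,-0.07,-0.32,-9.09,0,-0.07,-0.32,-9.09,0,-0.07,-0.32,-9.09,0,-0.07,-0.32,-9.09,0,-0.07,-0.32,-9.09,0,-0.07,-0.32,-9.09,0,-0.07,-0.32,-9.09,0,-0.07,-0.32,-9.09,0,-0.07])

```text
time_s: 6.25
eef_pos: [0.5489, -0.1881, 0.2564]
eef_rot: [0.001, -0.033, 0.999, 0.0]
wrist_force: [5.7, 2.4, 0.7]
opening: 0.193
```

Run:
```python
from h import *
o=ctrl.get_obs();d=o["eef_pos"][:2]-[.6782,-.18];print(np.hypot(*d),np.arctan2(*d[::-1])%6.283,o["wrist_force"],o["opening"],tool([.5,0,.25])[2],o["q"])
```

```text
0.12959055700764183 3.2042602181601167 [5.65698999 2.39331302 0.7489073 ] 0.19268660622250777 1.6371898631110815 [-5.35785413e-01  1.70716945e-01  1.56718664e+00  2.00224937e-03
  1.40230002e+00 -2.17330873e+00]
```

Emit:
arm_command(plan=[-0.16,-6.4,0,-0.049,-0.16,-6.4,0,-0.049,-0.16,-6.4,0,-0.049,-0.16,-6.4,0,-0.049,0,0,0,0,0,0,0,0])

```text
time_s: 6.85
eef_pos: [0.5531, -0.2136, 0.2565]
eef_rot: [0.001, -0.129, 0.992, -0.0]
wrist_force: [5.8, 0.1, 0.1]
opening: 0.191
```

Run:
```python
from h import *
o=ctrl.get_obs();d=o["eef_pos"][:2]-[.6782,-.18];print(np.hypot(*d),np.arctan2(*d[::-1])%6.283,o["wrist_force"],o["opening"])
c=snap("side","a3",(220,110,320,210),6)
b=np.array([.6782,-.18])+.21*np.array([np.cos(3.401),np.sin(3.401)])
print("expected in crop: tip",(np.array(proj(c,[*b,.165]))-[220,110])*6,"coltop",(np.array(proj(c,[*b,.285]))-[220,110])*6,"beaker rim c",(np.array(proj(c,[.4812,-.2322,.11]))-[220,110])*6)
```

```text
0.1294910704296689 3.4035122563994964 [5.76160193 0.14387579 0.08856841] 0.19076024890562718
expected in crop: tip [298.86460063 368.72364541] coltop [304.41519454 185.07702009] beaker rim c [285.64403275 447.64660146]
```

View pics/a3.png

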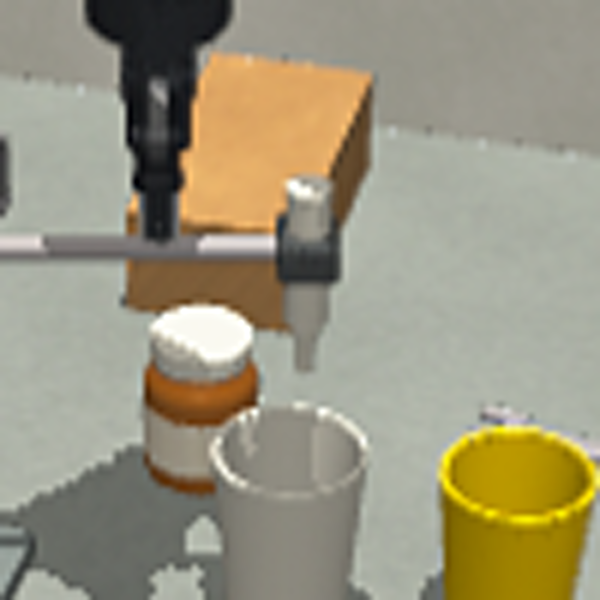

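Side crop: the column tip (304,368) is above the beaker mouth (290,448), matching the projected target within about 1 native pixel. Release and lift.

Emit:
arm_command(plan=[0,0,0,0,0,0,0,0,0,0,0,0,0,0,-15,0,0,0,-15,0,0,0,-30,0,0,0,0,0], grip=0.5)

```text
time_s: 7.6
eef_pos: [0.5542, -0.215, 0.323]
eef_rot: [0.004, -0.129, 0.992, -0.003]
wrist_force: [0.8, -0.1, 0.6]
opening: 0.496
```

Run:
```python
from h import *
c=ctrl.camera("top")
T=lambda p:((np.array(proj(c,p))-[160,120])*4).round(0)
pl=np.array([.5532,.1571]);a=-1.179;pv=pl+.06*np.array([np.cos(a),np.sin(a)]);f=pv+.045*np.array([np.cos(a-.4),np.sin(a-.4)])
print(pv,f,"crop px pivot",T([*pv,.11]),"fin",T([*f,.15]))
print(tool([*f,.24],a-.4+np.pi/2),ctrl.get_obs()["q"][5])
```

```text
[0.57611095 0.10164652] [0.57574179 0.05664804] crop px pivot [208. 256.] fin [263. 252.]
(array([-90.6, 256.9,  79.8]), np.float64(-1.303447443885572), np.float64(1.8299415364991174)) -2.3994822629126817
```

Pivot and fin project onto the pixels seen (208,256)/(263,252). Move above the fin, staying high, with the jaws unwound the safe way.

Emit:
arm_command(plan=[-11.3,32.1,0,0,-11.3,32.1,0,0,-11.3,32.1,0,0,-11.3,32.1,0,0,-11.3,32.1,0,0,-11.3,32.1,0,0,-11.3,32.1,0,0,-11.3,32.1,0,0], grip=0.45)

```text
time_s: 8.45
eef_pos: [0.5735, 0.0591, 0.3164]
eef_rot: [-0.0, -0.129, 0.992, -0.0]
wrist_force: [0.8, 1.0, 0.0]
opening: 0.447
```

Emit:
arm_command(plan=[0,0,0,0.1415,0,0,0,0.1415,0,0,0,0.1415,0,0,0,0.1415,0,0,0,0.1415,0,0,0,0.1415,0,0,0,0.1415,0,0,10,0.1415,0,0,20,0.1415,0,0,20,0.1415,0,0,20,0.1415,0,0,10,0.1415,0,0,0,0.1415,0,0,0,0])

```text
time_s: 9.85
eef_pos: [0.5733, 0.0577, 0.2358]
eef_rot: [-0.0, 0.711, 0.703, -0.0]
wrist_force: [0.1, -0.6, -0.0]
opening: 0.452
```

Run:
```python
from h import *
print(tool([.5757,.0566,.126],-.008),ctrl.get_obs()["q"][5])
c=snap("side","a4",(160,150,280,270),5)
print((np.array(proj(c,[.5757,.0566,.156]))-[160,150])*5)
```

```text
(array([ -1.1,   2.5, 109.8]), np.float64(-0.002760037958820627), np.float64(-0.01076003795882062)) -0.09471892633486088
[269.87273699 363.4689385 ]
```

View pics/a4.png

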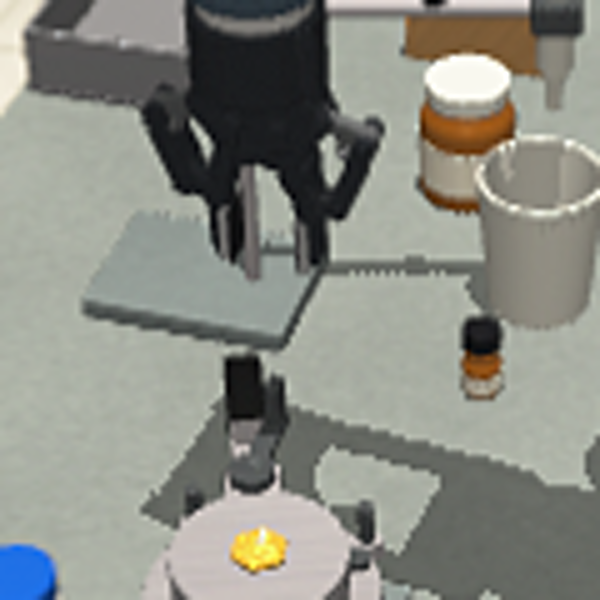

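Jaws straddle above the fin (275,385 in the crop); the witness mark on the plug is visible at (262,535). Descend around the fin.

Emit:
arm_command(plan=[-1,2.5,20,0,0,0,20,0,0,0,20,0,0,0,20,0,0,0,20,0,0,0,10,0,0,0,10,0,0,0,0,0])

```text
time_s: 10.7
eef_pos: [0.5757, 0.0567, 0.1154]
eef_rot: [-0.001, 0.71, 0.704, -0.0]
wrist_force: [0.3, -0.1, 0.5]
opening: 0.447
```

Emit:
arm_command(plan=[0,4,0,0,0,4,0,0,0,5,0,0,1.18,3.56,0,-0.08,1.18,3.56,0,-0.08,1.18,3.56,0,-0.08,1.18,3.56,0,-0.08,1.18,3.56,0,-0.08,1.18,3.56,0,-0.08,1.18,3.56,0,-0.08,1.18,3.56,0,-0.08,1.18,3.56,0,-0.08,1.18,3.56,0,-0.08,0,0,0,0])

```text
time_s: 12.1
eef_pos: [0.6183, 0.0794, 0.1167]
eef_rot: [0.0, 0.38, 0.925, 0.0]
wrist_force: [-0.5, 0.4, -0.2]
opening: 0.448
```

Run:
```python
from h import *
o=ctrl.get_obs();print(o["eef_pos"],o["wrist_force"],o["torque"],tool([.5,0,.1])[2])
```

```text
[0.6183207  0.07944401 0.1166844 ] [-0.52765665  0.41404456 -0.24822625] [0.00173812 0.03848188 0.03604996] 0.7916289520212385
```

Emit:
arm_command(plan=[0,1,0,0,0,1,0,0,0,1,0,0,0,0,0,0])

```text
time_s: 12.5
eef_pos: [0.6203, 0.0808, 0.1166]
eef_rot: [0.0, 0.381, 0.925, -0.0]
wrist_force: [-2.2, -5.1, 2.7]
opening: 0.449
```

Emit:
arm_command(plan=[0,1.5,0,0,0,1.5,0,0,0,0,0,0])

```text
time_s: 12.8
eef_pos: [0.6225, 0.083, 0.1164]
eef_rot: [0.0, 0.381, 0.925, -0.0]
wrist_force: [-1.2, -3.9, 0.4]
opening: 0.45
```

Run:
```python
from h import *
o=ctrl.get_obs();print(o["eef_pos"],o["wrist_force"])
c=snap("top","a5",(190,120,290,220),6)
```

```text
[0.62245834 0.08302665 0.11641838] [-1.16142576 -3.94657646  0.3723372 ]
```

View pics/a5.png

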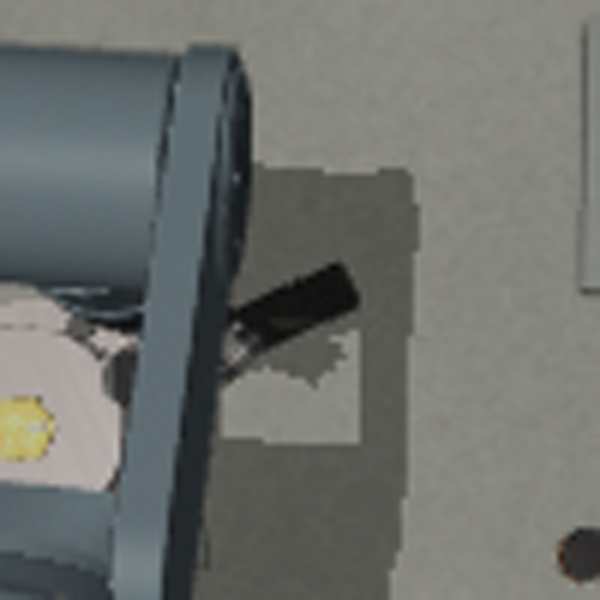

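The steady ~4 N reaction and the handle having turned slightly anticlockwise (outer end of grip now at (350,283)) mean the lever is on its stop. Back off, lift, check.

Emit:
arm_command(plan=[0,-6,0,0,0,-7,0,0,0,0,-15,0,0,0,-20,0,0,0,-30,0,0,0,-35,0,0,0,0,0], grip=0.6)

```text
time_s: 13.55
eef_pos: [0.6163, 0.0744, 0.2239]
eef_rot: [0.005, 0.38, 0.925, 0.002]
wrist_force: [-0.2, 0.7, 0.6]
opening: 0.598
```

Run:
```python
from h import *
snap("side","a6",(180,190,280,290),6)
c=snap("top","a6t",(190,120,290,220),6)
o=ctrl.get_obs();print(o["eef_pos"],o["wrist_force"])
im=c["color"][120:220,190:290].astype(int)
# grip: near-black pixels right of the arm
m=((im.max(2)<32)).astype(np.uint8); n,l,s,ce=cv2.connectedComponentsWithStats(m)
for i in range(1,n):
    if s[i,4]>40:
        v,u=np.nonzero(l==i);(cx,cy),wh,an=cv2.minAreaRect(np.c_[u,v].astype(np.float32));print(s[i],cx+190,cy+120,wh,an,atz(c,cx+190,cy+120,.1))
```

```text
[0.61376303 0.07448964 0.21866288] [-0.68847509 -0.6442756  -0.92245179]
[ 40  44  19  14 133] 239.5136947631836 170.6301383972168 (7.696734428405762, 17.628005981445312) 65.55604553222656 [0.61823911 0.02101185 0.1       ]
```

View pics/a6.png

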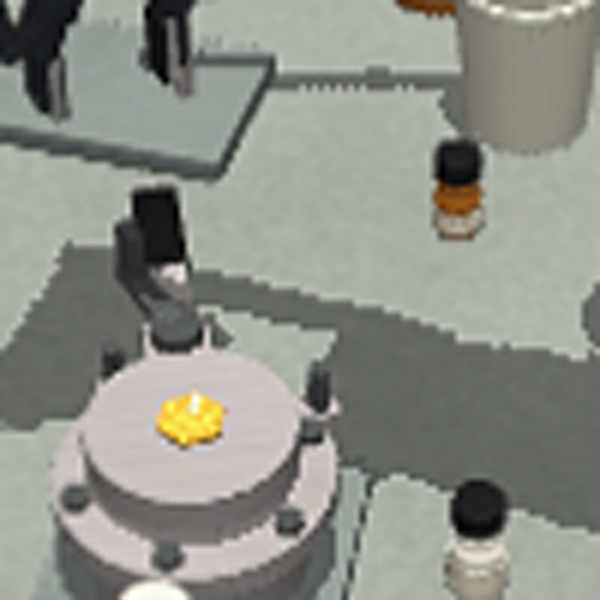

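Side crop: the lever now lies on the far side of the handle (fin (130,245)), mirrored from before. The witness mark is still at (193,405), so the plug is unmoved. Two stop posts are at (113,360) and (318,385). Now to the handle grip.

Run:
```python
from h import *
print(tool([.6214,.0124,.078],.441))
```

```text
(array([-48.7, -39.2, 140.7]), np.float64(0.3495933144312462), np.float64(0.7905933144312461))
```

Emit:
arm_command(plan=[-16.2,-13,0,0,-16.2,-13,0,0,-16.2,-13,0,0,0,0,10,0.117,0,0,10,0.117,0,0,20,0.117,0,0,20,0,0,0,20,0,0,0,0,0])

```text
time_s: 14.55
eef_pos: [0.6167, 0.013, 0.1319]
eef_rot: [-0.004, 0.536, 0.844, -0.002]
wrist_force: [-0.6, 0.3, 1.6]
opening: 0.6
```

Run:
```python
from h import *
print(tool([.6214,.0124,.078],.441))
c=snap("side","a7",(180,180,280,280),6)
```

```text
(array([-2.8,  4.3, 53.9]), np.float64(-0.0016336185378824641), np.float64(0.43936638146211754))
```

View pics/a7.png

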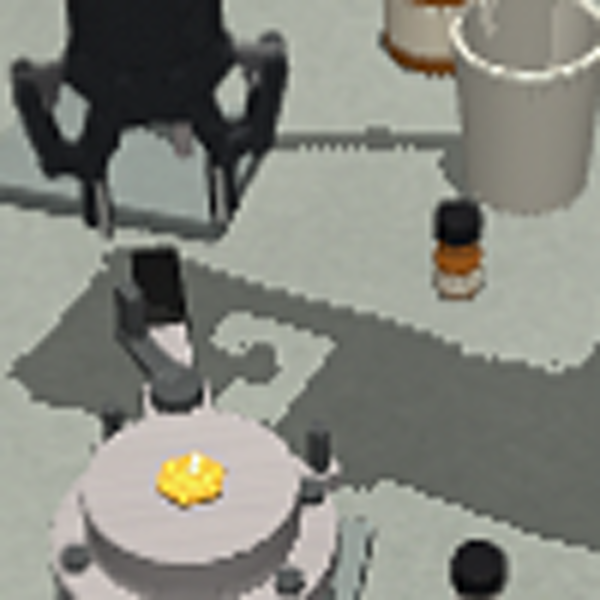

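Jaws (95–215, ~215) straddle the black grip (160,285). Descend, close, swing clockwise.

Emit:
arm_command(plan=[-2,3,20,0,0,0,20,0,0,0,12,0,0,0,0,0])

```text
time_s: 15.0
eef_pos: [0.6224, 0.0121, 0.083]
eef_rot: [-0.001, 0.536, 0.844, -0.001]
wrist_force: [-0.0, -0.7, 0.3]
opening: 0.595
```

Emit:
arm_command(plan=[0,0,0,0,0,0,0,0,0,0,0,0,0,0,0,0,0,0,0,0], grip=0.1)

```text
time_s: 15.5
eef_pos: [0.6244, 0.0117, 0.0859]
eef_rot: [0.001, 0.536, 0.844, 0.0]
wrist_force: [-0.6, -0.9, 5.4]
opening: 0.269
```

```bash
cat > s.py <<'E'
from h import *
o=ctrl.get_obs();d=o["eef_pos"][:2]-[.5532,.1571];a=np.arctan2(d[1],d[0]);t=np.array([-np.sin(a),np.cos(a)]);F=o["wrist_force"]
print("t",o["time_s"],"r",np.hypot(*d).round(4),"ang",a.round(3),"joint~",(a+1.49).round(3),"jaw",(tool([.5,0,.1])[2]-1.5708).round(3),"z",o["eef_pos"][2].round(4),"F",F.round(1),"Ftan",(F[:2]@t).round(1),"Tz",o["torque"].round(2),"op",round(o["opening"],3),"q6",o["q"][5].round(2))
E
python3 s.py
```

```text
t 15.5 r 0.1619 ang -1.115 joint~ 0.375 jaw -1.131 z 0.0859 F [-0.6 -0.9  5.4] Ftan -1.0 Tz [-0.04  0.4   0.42] op 0.269 q6 -0.61
```

Emit:
arm_command(plan=[0.2,-8.1,0,0.05,0.2,-8.1,0,0.05,0.2,-8.1,0,0.05,0.2,-8.1,0,0.05,0.2,-8.1,0,0.05,0.2,-8.1,0,0.05,0.2,-8.1,0,0.05,0.2,-8.1,0,0.05])

```text
time_s: 16.3
eef_pos: [0.5621, -0.0045, 0.086]
eef_rot: [0.002, 0.693, 0.721, 0.0]
wrist_force: [0.1, -2.6, 5.4]
opening: 0.264
```

```bash
python3 s.py
```

```text
t 16.3 r 0.1618 ang -1.516 joint~ -0.026 jaw -1.533 z 0.086 F [ 0.1 -2.6  5.4] Ftan -0.1 Tz [-0.43  0.26  0.43] op 0.264 q6 -0.26
```

Emit:
arm_command(plan=[0.2,-8.1,0,0.05,0.2,-8.1,0,0.05,0.2,-8.1,0,0.05,0.2,-8.1,0,0.05,0.2,-8.1,0,0.05,0.2,-8.1,0,0.05,0.2,-8.1,0,0.05,0.2,-8.1,0,0.05,0.2,-8.1,0,0.05])

```text
time_s: 17.2
eef_pos: [0.4907, 0.0079, 0.0859]
eef_rot: [0.002, 0.837, 0.548, -0.0]
wrist_force: [-3.0, -8.7, 7.9]
opening: 0.265
```

```bash
python3 s.py
python3 - <<'E'
from h import *
snap("side","a8",(180,200,280,290),6)
E
```

```text
t 17.2 r 0.1617 ang -1.968 joint~ -0.478 jaw -1.983 z 0.0859 F [-3.  -8.7  7.9] Ftan 0.6 Tz [-1.15  0.66  0.41] op 0.265 q6 0.19
```

```bash
cat > m.py <<'E'
from h import *
def mark(c,P=(.5532,.1571,.104)):
    # warp a patch of the plug to a top-down map, find white mark bearing
    n=np.linspace(-.022,.022,89);X,Y=np.meshgrid(n,n)
    uv=np.array([proj(c,[P[0]+x,P[1]+y,P[2]]) for x,y in zip(X.ravel(),Y.ravel())],np.float32)
    im=cv2.remap(c["color"],uv[:,0].reshape(X.shape),uv[:,1].reshape(X.shape),cv2.INTER_CUBIC).astype(float)
    sat=im.max(2)-im.min(2);hexm=cv2.morphologyEx((sat>60).astype(np.uint8),cv2.MORPH_CLOSE,np.ones((15,15)))
    hx,hy=X[hexm>0].mean(),Y[hexm>0].mean()
    w=np.clip(im[:,:,2]-130,0,None)*(hexm>0)*(np.hypot(X-hx,Y-hy)<.016)
    if w.sum()==0: return None
    mx,my=(X*w).sum()/w.sum(),(Y*w).sum()/w.sum()
    return np.round([np.arctan2(my-hy,mx-hx),np.hypot(mx-hx,my-hy)*1e3,w.sum(),(hexm>0).sum()*.25,hx*1e3,hy*1e3],2)
if __name__=="__main__":
    for n in("side","top"): print(n,mark(ctrl.camera(n)))
E
python3 m.py
```

```text
side [-1.4100e+00  9.9000e+00  1.6400e+04  9.4925e+02  1.0000e-01 -3.0500e+00]
top [-1.460e+00  6.460e+00  3.731e+03  7.215e+02  1.440e+00  1.370e+00]
```

Emit:
arm_command(plan=[0.2,8.1,0,-0.05,0.2,8.1,0,-0.05,0.2,8.1,0,-0.05,0.2,8.1,0,-0.05,0.2,8.1,0,-0.05,0.2,8.1,0,-0.05,0.2,8.1,0,-0.05,0.2,8.1,0,-0.05,0.2,8.1,0,-0.05,0.2,8.1,0,-0.05,0.2,8.1,0,-0.05,0.2,8.1,0,-0.05,0.2,8.1,0,-0.05,0.2,8.1,0,-0.05,0.2,8.1,0,-0.05,0.2,8.1,0,-0.05,0.2,8.1,0,-0.05,0.2,8.1,0,-0.05,0.2,8.1,0,-0.05])

```text
time_s: 19.25
eef_pos: [0.6381, 0.0192, 0.0859]
eef_rot: [0.0, 0.492, 0.87, -0.0]
wrist_force: [-6.7, -0.5, 9.4]
opening: 0.264
```

```bash
python3 s.py; python3 m.py
```

```text
t 19.25 r 0.1619 ang -1.019 joint~ 0.471 jaw -1.029 z 0.0859 F [-6.7 -0.5  9.4] Ftan -6.0 Tz [-0.08  0.96  0.01] op 0.264 q6 -0.7
side [-6.7000e-01  9.6700e+00  1.3657e+04  9.3550e+02 -3.3000e-01 -2.7900e+00]
top Nonem.py:8: RuntimeWarning: Mean of empty slice.
  hx,hy=X[hexm>0].mean(),Y[hexm>0].mean()
  ret = ret.dtype.type(ret / rcount)
```

The witness mark went from −1.41 to −0.67: the plug is at about +0.74. Second cycle.

Emit:
arm_command(plan=[0.2,-8.1,0,0.05,0.2,-8.1,0,0.05,0.2,-8.1,0,0.05,0.2,-8.1,0,0.05,0.2,-8.1,0,0.05,0.2,-8.1,0,0.05,0.2,-8.1,0,0.05,0.2,-8.1,0,0.05,0.2,-8.1,0,0.05,0.2,-8.1,0,0.05,0.2,-8.1,0,0.05,0.2,-8.1,0,0.05,0.2,-8.1,0,0.05,0.2,-8.1,0,0.05,0.2,-8.1,0,0.05,0.2,-8.1,0,0.05,0.2,-8.1,0,0.05,0.2,-8.1,0,0.05,0.2,-8.1,0,0.05])

```text
time_s: 21.25
eef_pos: [0.4907, 0.0079, 0.0859]
eef_rot: [0.002, 0.837, 0.548, -0.0]
wrist_force: [-3.8, -7.9, 7.5]
opening: 0.264
```

```bash
python3 s.py; python3 m.py 2>/dev/null
```

```text
t 21.25 r 0.1617 ang -1.968 joint~ -0.478 jaw -1.982 z 0.0859 F [-3.8 -7.9  7.5] Ftan -0.4 Tz [-1.11  0.63  0.38] op 0.264 q6 0.19
side [-6.8000e-01  9.8400e+00  1.5031e+04  9.3600e+02 -2.3000e-01 -2.8100e+00]
top [-5.300e-01  8.970e+00  2.061e+03  6.860e+02  9.100e-01  1.640e+00]
```

Emit:
arm_command(plan=[0.2,8.1,0,-0.05,0.2,8.1,0,-0.05,0.2,8.1,0,-0.05,0.2,8.1,0,-0.05,0.2,8.1,0,-0.05,0.2,8.1,0,-0.05,0.2,8.1,0,-0.05,0.2,8.1,0,-0.05,0.2,8.1,0,-0.05,0.2,8.1,0,-0.05,0.2,8.1,0,-0.05,0.2,8.1,0,-0.05,0.2,8.1,0,-0.05,0.2,8.1,0,-0.05,0.2,8.1,0,-0.05,0.2,8.1,0,-0.05,0.2,8.1,0,-0.05,0.2,8.1,0,-0.05,0.2,8.1,0,-0.05])

```text
time_s: 23.25
eef_pos: [0.6381, 0.0192, 0.0859]
eef_rot: [0.0, 0.492, 0.87, -0.0]
wrist_force: [-5.9, -0.3, 9.0]
opening: 0.266
```

```bash
python3 s.py; python3 m.py 2>/dev/null
```

```text
t 23.25 r 0.162 ang -1.019 joint~ 0.471 jaw -1.029 z 0.0859 F [-5.9 -0.3  9. ] Ftan -5.2 Tz [-0.03  1.05  0.08] op 0.266 q6 -0.7
side [-1.4000e-01  1.0300e+01  1.3227e+04  9.7450e+02  7.0000e-02 -3.4700e+00]
top None
```

Plug at about 1.3–1.5 (mark −1.41 → −0.14). A third full stroke adds 0.6–0.95, and the three together cannot exceed 2.85.

Emit:
arm_command(plan=[0.2,-8.1,0,0.05,0.2,-8.1,0,0.05,0.2,-8.1,0,0.05,0.2,-8.1,0,0.05,0.2,-8.1,0,0.05,0.2,-8.1,0,0.05,0.2,-8.1,0,0.05,0.2,-8.1,0,0.05,0.2,-8.1,0,0.05,0.2,-8.1,0,0.05,0.2,-8.1,0,0.05,0.2,-8.1,0,0.05,0.2,-8.1,0,0.05,0.2,-8.1,0,0.05,0.2,-8.1,0,0.05,0.2,-8.1,0,0.05,0.2,-8.1,0,0.05,0.2,-8.1,0,0.05,0.2,-8.1,0,0.05])

```text
time_s: 25.25
eef_pos: [0.4907, 0.0079, 0.0859]
eef_rot: [0.002, 0.837, 0.548, -0.0]
wrist_force: [-3.0, -6.5, 7.6]
opening: 0.269
```

```bash
python3 s.py; python3 m.py 2>/dev/null
```

```text
t 25.25 r 0.1617 ang -1.967 joint~ -0.477 jaw -1.982 z 0.0859 F [-3.  -6.5  7.6] Ftan -0.2 Tz [-1.08  0.66  0.34] op 0.269 q6 0.19
side [-1.6000e-01  9.8700e+00  1.1568e+04  9.7825e+02  9.0000e-02 -3.4500e+00]
top [8.000e-02 8.440e+00 3.641e+03 7.085e+02 1.330e+00 1.370e+00]
```

Emit:
arm_command(plan=[0.2,8.1,0,-0.05,0.2,8.1,0,-0.05,0.2,8.1,0,-0.05,0.2,8.1,0,-0.05,0.2,8.1,0,-0.05,0.2,8.1,0,-0.05,0.2,8.1,0,-0.05,0.2,8.1,0,-0.05,0.2,8.1,0,-0.05,0.2,8.1,0,-0.05,0.2,8.1,0,-0.05,0.2,8.1,0,-0.05,0.2,8.1,0,-0.05,0.2,8.1,0,-0.05,0.2,8.1,0,-0.05,0.2,8.1,0,-0.05])

```text
time_s: 26.95
eef_pos: [0.6165, 0.008, 0.0859]
eef_rot: [0.0, 0.556, 0.831, -0.0]
wrist_force: [-6.7, 0.0, 8.5]
opening: 0.264
```

```bash
python3 s.py; python3 m.py 2>/dev/null
```

```text
t 26.95 r 0.1619 ang -1.169 joint~ 0.321 jaw -1.179 z 0.0859 F [-6.7  0.   8.5] Ftan -6.1 Tz [-0.05  0.96 -0.04] op 0.264 q6 -0.57
side [ 3.2000e-01  7.7800e+00  1.2844e+04  9.4975e+02  3.0000e-02 -2.9400e+00]
top [ -0.35   8.88 143.   151.75   2.45  11.67]
```

Continue this stroke the last 0.15 for margin, then release and lift clear.

Emit:
arm_command(plan=[0.2,8.1,0,-0.05,0.2,8.1,0,-0.05,0.2,8.1,0,-0.05,0,0,0,0,0,0,0,0])

```text
time_s: 27.55
eef_pos: [0.6385, 0.0194, 0.0859]
eef_rot: [0.001, 0.493, 0.87, 0.0]
wrist_force: [-2.7, -0.3, 6.2]
opening: 0.266
```

Emit:
arm_command(plan=[0,0,0,0,0,0,0,0,0,0,0,0,0,0,0,0,0,0,-10,0,0,0,-20,0,0,0,-40,0,0,0,-50,0,0,0,-50,0,0,0,0,0], grip=0.6)

```text
time_s: 28.55
eef_pos: [0.6422, 0.0187, 0.2649]
eef_rot: [0.008, 0.493, 0.87, 0.003]
wrist_force: [0.3, -0.6, -0.2]
opening: 0.598
```

Emit:
arm_command(plan=[-40,0,0,0,-40,0,0,0,-40,0,0,0,-40,0,0,0,0,0,0,0,0,0,0,0])

```text
time_s: 29.15
eef_pos: [0.72, -0.1189, 0.2539]
eef_rot: [-0.0, 0.494, 0.87, 0.0]
wrist_force: [0.2, 0.6, -0.7]
opening: 0.603
```

```bash
python3 s.py; python3 m.py 2>/dev/null
python3 - <<'E'
from h import *
c=ctrl.camera("top");d=ctrl.camera("side")
a=cv2.resize(c["color"][130:258,170:342],None,fx=3.5,fy=3.5,interpolation=3)
b=cv2.resize(d["color"][235:285,185:245],None,fx=10,fy=10,interpolation=3)[:500]
H=max(a.shape[0],b.shape[0]);f=lambda i,w:cv2.copyMakeBorder(i,0,H-i.shape[0],0,0,0)
k=min(1,800/(a.shape[1]+b.shape[1]));im=np.hstack([f(a,0),f(b,0)]);cv2.imwrite("pics/a9.png",cv2.resize(im,None,fx=k,fy=k)[:,:,::-1]);print(k)
E
```

```text
t 29.15 r 0.3225 ang -1.027 joint~ 0.463 jaw -1.033 z 0.2539 F [ 0.2  0.6 -0.7] Ftan 0.5 Tz [ 0.03  0.02 -0.05] op 0.603 q6 -0.86
side [ 4.6000e-01  8.4900e+00  1.2766e+04  9.5550e+02  5.0000e-02 -2.9000e+00]
top [3.800e-01 5.110e+00 2.045e+03 7.090e+02 1.150e+00 1.120e+00]
0.6655574043261231
```

View pics/a9.png

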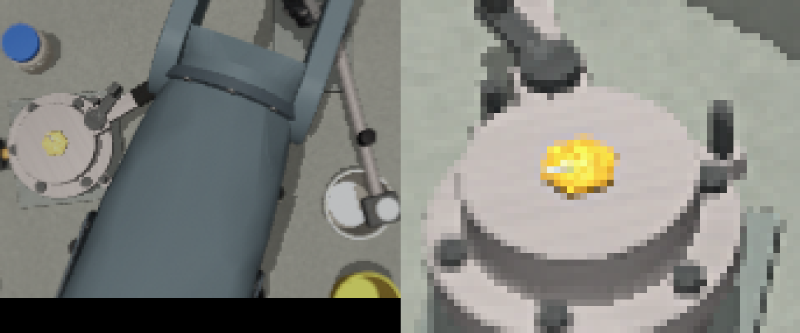

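Emit:
arm_command(plan=[0,0,-40,0,0,0,-40,0,0,0,0,0,0,0,0,0])

```text
time_s: 29.75
eef_pos: [0.7205, -0.117, 0.3368]
eef_rot: [0.002, 0.492, 0.87, 0.0]
wrist_force: [-0.1, -0.3, -0.1]
opening: 0.604
```

Run:
```python
from h import *
c=ctrl.camera("top");k=.6655574
for n,x,y,z in(("coltop",.4753,-.2339,.285),("rim",.4812,-.2322,.11)): print(n,(np.array(proj(c,[x,y,z]))-[170,130])*3.5*k)
print("seen col ->",atz(c,170+386/3.5/k,130+209/3.5/k,.285),"rim ->",atz(c,170+360/3.5/k,130+204/3.5/k,.11))
print(ctrl.get_obs()["wrist_force"],ctrl.get_obs()["time_s"])
```

```text
coltop [386.86385958 208.96632654]
rim [359.30868577 204.39792381]
seen col -> [ 0.47525137 -0.23296996  0.285     ] rim -> [ 0.4817159  -0.23307546  0.11      ]
[-0.52630121 -0.0072426  -1.05227666] 29.8
```

The column is where intended, about 6 mm radially from the beaker's centre (arm limit) and about 1–2 mm tangentially. Handing in.

```bash
python3 -c "
from bench import ctrl
print(ctrl.hand_in())"
```

```text
the job is handed in; nothing more can be done
None
```

I did the steps in the order asked and handed the job in at about 30 s.

- **Swing arm:** I swung it about 1.6 rad anticlockwise. The last picture puts the column about 6 mm from the beaker's centre. Nearly all of that is along the arm, which swinging cannot correct.
- **Lever:** I pushed it to the loosening side until the handle itself began to give (steady reaction of about 4 N), so it is on its stop. The side picture shows it on the far side of the handle.
- **Plug:** Three driving strokes of about 0.95 rad, with free return strokes, turned it anticlockwise.
    - **Amount turned:** The witness mark moved about 1.87 rad by the side camera and 1.84 by the top one. The ratchet's click spacing puts it between about 1.86 and 2.2. All of these lie between a quarter and half a turn.
    - **No tightening:** The mark stayed put, within measuring noise, on the return strokes.
- **End state:** The gripper was open and clear of everything, with wrist force about zero. The beaker was where I first measured it, within about 1 mm. I saw no sign of disturbance to the other items, but I did not re-measure each one.

The two cameras disagreed by up to 0.2 rad on single strokes, because the mark covers only a few pixels. Their totals agree.

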